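# Balance a hollow stoneware crossbar on a kiln post

## Robot

A 6-joint arm with a two-finger parallel gripper is mounted at the origin on the work surface. World frame = base frame: x ahead of the robot, y to its left, z up, the work surface at z = 0. Lengths are in m, angles in rad, forces in N, time in s.
With the tool pointing down it reaches from about 0.375 to 0.75 m from the base axis. Payload 9 kg.
Tool frame: the origin (TCP) lies midway between the tips of the shut fingers; the grasp point (between the pads) lies 19 mm behind it; z points along the fingers, y is the line along which they close (so a half turn about z gives the same grasp; the last joint's range is limited). The gripper opens to 85 mm and grips with 20 to 120 N. Pads are 22 mm wide; open, the fingers measure 114 mm over their backs; the gripper's body (76 mm by 85 mm) begins 54 mm behind the grasp point. The pads swing forward as they close: fully open they stand 13 mm farther back than shut.
Start: joints at [-1.404, 0.104, 0.097, 1.564, 0, 1.353], TCP at [0.225, -0.556, 0.231] pointing down, gripper open.
Joint ranges: [-2.99, 2.99], [-0.84, 1.86], [-1.1, 1.16], [-1.84, 2.11], [-1.51, 1.56], [-3.14, 3.14]. Speed limits (rad/s): [2.22, 2.22, 2.57, 3.14, 3.14, 3.14].

## Interface

Orientations are given as a rotation vector (axis times angle).
In Python, from station import robot gives the robot as it stands.
- The arm moves only by the tool servo_tool, never from a script. Its argument "deltas" is a list of rows, each a list of 3 entries, a list of its own where there are three numbers: the turn, a rotation vector about the tool's x, y, z in rad, then the shift along the tool's x, y, z in m, then the finger opening in m, from 0 to 0.0854. A call has 1 to 8 rows; each row shifts and turns the commanded pose from where the row before left it, along the tool's axes as they then stand; what a row does not reach is not made up. A row lasts 1/10 s, in which the tool goes at most 50 mm and 8.59 degrees, less where a joint would pass 70% of its speed; a pose out of reach is approached as far as the arm can. A call is refused whole if a number of a shift passes 0.05 or a number of a turn 0.15, either way. A call with a gripper value outside its range is refused whole. The fingers move at their own pace and stop on an object; "grip_force" is the grip in N (left out, the last holds). Time passes only in rows, so rows that do not move let the fingers close. It gives the time, the measured TCP pose, the force, the opening and the grip force at its end, in the units of the state.
- robot.sense(): the state, without advancing time (a new reading comes with each control period).
- robot.capture(name): name is "scene" or "top"; returns (picture, depth): 400x640x3 uint8, blue, green, red; 400x640 float32, m along the optical axis (not along the pixel's ray), 0 where there is no reading.
- robot.camera_params(name): a dict with "fx", "fy", "cx", "cy" (pixels), "rvec" (rotation vector, rad) and "tvec" (3), from world to camera coordinates, as OpenCV has them. Camera axes: x right, y down, z forward; pixel columns grow to the right and rows downward; lengths in m; the calibration is good to about 2 mm. A picture is of the moment at which its call begins. camera_params takes no time and is no camera call.
- robot.finish_job(): hands the job in; it is judged then, once.
Trained networks look in the newest picture that a camera, given by its name, has taken for a name from the list of things; names that differ only in an ending like _2 or _b are one class to them, and where a whole thing is asked for, a point or a joint stands for the part that bears it (a point fixed in the world has none). Each returns a list of dicts, best first, with "confidence" (0 to 1); they miss things now and then, are a little off and sometimes report something else, mostly with a low value. They report only what shows in the picture. A call takes as long as a camera call.
- robot.trace(camera, label): "mask" (400x640 bool, what is visible of it) and "point" ([row, column] in pixels, amid what is visible of it).
The state is a dict: "t": time; "joint_positions": joint angles; "joint_vel": joint speeds; "effort": joint torques, N m; "tcp_pos": TCP position; "orientation": TCP orientation; "ft_force": force on the tool from outside, world axes, zero at the start; "wrist_torque": the same for the moment, N m; "grip_width": opening from 0.0 (shut) to 1.0 (fully open); "grip_force": force on a finger pad.
Only numpy, scipy, OpenCV 4.12 (cv2) and the standard library are available. Lean on these libraries where they do the work, as an engineer would, in place of code of your own. Each camera call takes 0.05 s, during which the arm holds its last target. There are 200 camera calls.

## Task

The hollow stoneware crossbar needs its balance point found so that its hanging hole can be marked there. Lay it, the way up it is now, square across the ridge of the kiln post and shift it until it balances level and still on the ridge alone, both ends free, then let go and leave it so. It is brittle: set it down gently, never let an end drop on the table or press it hard, and leave the bowls and the beaker where they stand.

Things in the scene. Friction and masses are not known exactly. Their poses are not given: they have to be found in the camera images.
- bar_mid (a point): Centre of the loose crossbar, half-way along, across and up: a straight cream biscuit-fired stoneware box section, 340 mm long (x axis), 28 mm wide (y), 24 mm high (z), with blue glazed ends 30 mm long; lies flat on the table at first.
- bar: The same crossbar; origin in the middle of its underside. Hollow, 0.33 to 0.39 kg. Its walls are uneven inside, so its centre of mass lies anywhere up to 65 mm either way along its length from the middle (centred in width and height) and cannot be seen. Left across the ridge with that point off the ridge's flat, it tips until the heavier side's end is on the table.
- post_ridge (a point): Middle of the top ridge of the kiln post, 24.2 mm above the table; x axis along the ridge, y across it. The ridge is blunted to a level flat 10 mm wide; the bar balances only if its centre of mass lies above this flat. A bar that swings level onto it by itself rocks for some 10 s unless it is steadied.
- post: Kiln post: a pale sand-coloured triangular refractory prop lying on its side, 120 mm long (x axis), 38 mm wide at the table (y); origin under its middle. Held fast to the table by two grey wads of clay, 60 mm across, 8 mm high, 16 mm long, centred 46 mm either way along x.
- bowl_a: Loose unfired clay bowl, rim 136 mm across, 55 mm high, origin under its centre. A bystander.
- bowl_b: Loose unfired clay bowl, rim 110 mm across, 45 mm high, origin under its centre. A bystander.
- beaker: Loose unfired clay beaker, 76 mm across, 160 mm high, origin under its centre. A bystander.

How it is judged:
By the outcome, as a careful person would: the job done as asked, in the order asked, and still so for the second after the job is handed in, with the robot touching nothing.
It also fails if it takes over 72 s, if anything falls off the work surface, if the arm or the gripper's body presses on something with over 40 N, if the wrist force passes 120 N, or if a joint passes its speed limit or range.

## Working session

There is one attempt and no reset: what is moved stays moved. The work goes in short steps, Python scripts to look and compute and a tool call to move; the robot and the scene stay as the last step left them, time stands still between calls to the robot, and variables do not carry over. Pictures are saved under pics/ and viewed, at most 10 in all, crops included, and the job is handed in when it is done.

Besides the shell and the picture viewer there is one more tool, called after "Call:" as name(argument=value, ...) on one line, values as JSON. servo_tool: Moves the arm, as the interface text tells. Its arguments: {"type":"object","properties":{"deltas":{"type":"array"},"grip_force":{"type":"number"}},"required":["deltas"]}

```bash
mkdir -p pics
cat > h.py <<'E'
import numpy as np,cv2
from station import robot
def cam(n):
    p=robot.camera_params(n);K=np.array([[p['fx'],0,p['cx']],[0,p['fy'],p['cy']],[0,0,1.]])
    return K,cv2.Rodrigues(np.array(p['rvec'],float))[0],np.array(p['tvec'],float).ravel()
def pts(n,d,m):
    K,R,t=cam(n);r,c=np.nonzero(m&(d>0));z=d[r,c]
    P=np.c_[(c-K[0,2])/K[0,0]*z,(r-K[1,2])/K[1,1]*z,z]
    return (P-t)@R
def rect(P,zmin,zmax):
    Q=P[(P[:,2]>zmin)&(P[:,2]<zmax)]
    return cv2.minAreaRect(Q[:,:2].astype(np.float32)*1000),len(Q),np.percentile(P[:,2],[5,50,95]).round(4)
E
python3 - <<'E'
from h import *
for n in ['top','scene']:
    b,d=robot.capture(n);cv2.imwrite(f'pics/{n}0.png',b)
    K,R,t=cam(n);print(n,K[0,0],'campos',(-R.T@t).round(3))
    for l in ['bar','post','bowl_a','beaker']:
        for q in robot.trace(n,l)[:3]:
            P=pts(n,d,q['mask'])
            print(l,round(q['confidence'],2),q['point'],q['mask'].sum())
            if len(P)>20: print('   ',rect(P,-1,1),rect(P,.018,.03)[:2] if ((P[:,2]>.018)&(P[:,2]<.03)).sum()>5 else '')
s=robot.sense();print(s)
E
```

```text
top 419.0970974640324 campos [ 0.401 -0.097  1.193]
bar 0.63 [255.4, 267.3] 1256
    (((442.9276123046875, 27.587356567382812), (30.361234664916992, 338.9859924316406), 10.482887268066406), 1251, array([0.0187, 0.0226, 0.0263])) (((442.0054626464844, 27.42401123046875), (28.090511322021484, 338.99237060546875), 10.558550834655762), 1215)
bar 0.43 [184.2, 434.6] 1141
    (((658.7704467773438, -444.272216796875), (83.32146453857422, 143.63719177246094), 37.69373321533203), 1138, array([0.009 , 0.1023, 0.1594])) (((640.8753051757812, -414.05474853515625), (62.48599624633789, 71.3178939819336), 41.55720901489258), 51)
post 0.56 [198.6, 267.3] 624
    (((595.2146606445312, 26.451602935791016), (121.42887878417969, 57.66203308105469), 2.3362045288085938), 620, array([0.0009, 0.0133, 0.025 ])) (((593.5989990234375, 27.787656784057617), (118.35227966308594, 19.741647720336914), 0.9905179738998413), 235)
bowl_a 0.97 [137.3, 201.2] 1759
    (((778.8610229492188, 221.27549743652344), (156.66859436035156, 140.1510009765625), 34.26344680786133), 1753, array([0.002 , 0.0217, 0.0538])) (((773.29815
[... 2141 characters left out ...]
int_positions': array([-1.40372006e+00,  1.04127371e-01,  9.72911016e-02,  1.56391115e+00,
        3.20079151e-05,  1.35312662e+00]), 'joint_vel': array([ 8.15718420e-04, -1.18639828e-03,  2.70748507e-03, -4.62641649e-04,
       -9.11290056e-05, -7.43857206e-04]), 'effort': array([-2.46632764e-03, -5.56281745e+01,  5.03382325e+01,  1.90418330e-03,
       -3.08423287e-04,  1.75230821e-05]), 'tcp_pos': array([ 0.22523297, -0.55614501,  0.23130975]), 'orientation': array([3.08359188e+00, 6.00627340e-01, 4.83178098e-05]), 'ft_force': array([ 1.58314759,  0.42716352, -0.69003941]), 'wrist_torque': array([-0.02848069,  0.00950579,  0.04390492]), 'grip_force': 0.0, 'grip_width': 0.9941229988233201}
```

View pics/top0.png

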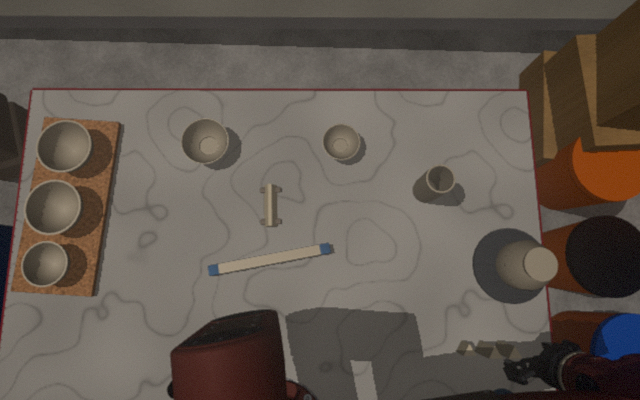

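The bar lies at about px (270,260) and runs roughly along y. The post is at (270,205) with its ridge along x, the bowls are at (205,142) and (341,141), and the beaker is at (436,183). The bar and post agree in both cameras, and there is clear room to work.

```bash
cat >> h.py <<'E'
def avg(n=20):
    F=[];T=[]
    for _ in range(n):
        robot.capture('top');s=robot.sense();F.append(s['ft_force']);T.append(s['wrist_torque'])
    F=np.array(F);T=np.array(T)
    print('F',F.mean(0).round(3),'T',T.mean(0).round(4),'sd',T.std(0).round(4),F.std(0).round(2));return F.mean(0),T.mean(0)
def state():
    s=robot.sense();R=cv2.Rodrigues(s['orientation'])[0]
    print('t',round(s['t'],2),'tcp',s['tcp_pos'].round(4),'a',np.degrees(np.arctan2(R[1,0],R[0,0])).round(2),'z',R[:,2].round(3),'w',round(s['grip_width'],3));return s,R
def plan(p,a,n,w):
    s,R=state();d=(np.array(p)-s['tcp_pos'])/n
    a0=np.arctan2(R[1,0],R[0,0]);da=(np.radians(a)-a0+np.pi)%(2*np.pi)-np.pi
    rows=[]
    for i in range(n):
        A=a0+da*i/n;x=np.array([np.cos(A),np.sin(A),0]);y=np.array([np.sin(A),-np.cos(A),0])
        rows.append([[0,0,round(-da/n,4)],[round(float(d@x),4),round(float(d@y),4),round(float(-d[2]),4)],w])
    print(rows)
E
python3 -c "
from h import *
plan([.4427,.0265,.12],100.55,16,.0854)"
```

```text
t 0.5 tcp [ 0.2252 -0.5561  0.2313] a 22.04 z [ 0. -0. -1.] w 0.994
[[[0, 0, np.float64(-0.0856)], [0.0263, -0.0287, 0.007], 0.0854], [[0, 0, np.float64(-0.0856)], [0.0286, -0.0263, 0.007], 0.0854], [[0, 0, np.float64(-0.0856)], [0.0308, -0.0238, 0.007], 0.0854], [[0, 0, np.float64(-0.0856)], [0.0327, -0.021, 0.007], 0.0854], [[0, 0, np.float64(-0.0856)], [0.0344, -0.0182, 0.007], 0.0854], [[0, 0, np.float64(-0.0856)], [0.0358, -0.0152, 0.007], 0.0854], [[0, 0, np.float64(-0.0856)], [0.037, -0.012, 0.007], 0.0854], [[0, 0, np.float64(-0.0856)], [0.0379, -0.0088, 0.007], 0.0854], [[0, 0, np.float64(-0.0856)], [0.0385, -0.0056, 0.007], 0.0854], [[0, 0, np.float64(-0.0856)], [0.0388, -0.0023, 0.007], 0.0854], [[0, 0, np.float64(-0.0856)], [0.0389, 0.0011, 0.007], 0.0854], [[0, 0, np.float64(-0.0856)], [0.0386, 0.0044, 0.007], 0.0854], [[0, 0, np.float64(-0.0856)], [0.0381, 0.0077, 0.007], 0.0854], [[0, 0, np.float64(-0.0856)], [0.0373, 0.0109, 0.007], 0.0854], [[0, 0, np.float64(-0.0856)], [0.0362, 0.0141, 0.007], 0.0854], [[0, 0, np.float64(-0.0856)], [0.0349, 0.0171, 0.007], 0.0854]]
```

Call:
servo_tool(deltas=[[[0,0,-0.086],[0.026,-0.029,0.007],0.0854],[[0,0,-0.086],[0.029,-0.026,0.007],0.0854],[[0,0,-0.086],[0.031,-0.024,0.007],0.0854],[[0,0,-0.086],[0.033,-0.021,0.007],0.0854],[[0,0,-0.086],[0.034,-0.018,0.007],0.0854],[[0,0,-0.086],[0.036,-0.015,0.007],0.0854],[[0,0,-0.086],[0.037,-0.012,0.007],0.0854],[[0,0,-0.086],[0.038,-0.009,0.007],0.0854]])

```text
t: 1.3
tcp_pos: [0.3345, -0.2628, 0.1752]
orientation: [2.697, 1.609, 0.0]
ft_force: [1.8, -0.2, 0.5]
grip_width: 0.998
grip_force: 0.0
```

Call:
servo_tool(deltas=[[[0,0,-0.086],[0.038,-0.006,0.007],0.0854],[[0,0,-0.086],[0.039,-0.002,0.007],0.0854],[[0,0,-0.086],[0.039,0.001,0.007],0.0854],[[0,0,-0.086],[0.039,0.004,0.007],0.0854],[[0,0,-0.086],[0.038,0.008,0.007],0.0854],[[0,0,-0.086],[0.037,0.011,0.007],0.0854],[[0,0,-0.086],[0.036,0.014,0.007],0.0854],[[0,0,-0.086],[0.035,0.017,0.007],0.0854]])

```text
t: 2.1
tcp_pos: [0.4417, 0.0291, 0.1193]
orientation: [1.996, 2.425, 0.001]
ft_force: [1.1, 0.6, 0.2]
grip_width: 1.001
grip_force: 0.0
```

Call:
servo_tool(deltas=[[[0,0,0],[0,0,0],0.0854],[[0,0,0],[0,0,0],0.0854]])

```text
t: 2.3
tcp_pos: [0.4411, 0.0281, 0.1192]
orientation: [-1.999, -2.424, 0.001]
ft_force: [0.4, -0.5, -0.9]
grip_width: 0.996
grip_force: 0.0
```

```bash
python3 -c "
from h import *
avg(20)
plan([.4427,.0265,.004],100.55,8,.0854)"
```

```text
F [0.149 0.029 0.059] T [ 0.0036  0.0007 -0.0046] sd [0.022  0.0209 0.0345] [0.53 0.46 0.64]
t 3.3 tcp [0.4412 0.0275 0.1193] a 100.89 z [-0. -0. -1.] w 0.998
[[[0, 0, np.float64(0.0007)], [-0.0002, 0.0002, 0.0144], 0.0854], [[0, 0, np.float64(0.0007)], [-0.0002, 0.0002, 0.0144], 0.0854], [[0, 0, np.float64(0.0007)], [-0.0002, 0.0002, 0.0144], 0.0854], [[0, 0, np.float64(0.0007)], [-0.0002, 0.0002, 0.0144], 0.0854], [[0, 0, np.float64(0.0007)], [-0.0002, 0.0002, 0.0144], 0.0854], [[0, 0, np.float64(0.0007)], [-0.0002, 0.0002, 0.0144], 0.0854], [[0, 0, np.float64(0.0007)], [-0.0002, 0.0002, 0.0144], 0.0854], [[0, 0, np.float64(0.0007)], [-0.0002, 0.0002, 0.0144], 0.0854]]
```

Call:
servo_tool(deltas=[[[0,0,0.006],[-0.001,0.002,0.015],0.0854],[[0,0,0],[0,0,0.02],0.0854],[[0,0,0],[0,0,0.02],0.06],[[0,0,0],[0,0,0.02],0.06],[[0,0,0],[0,0,0.02],0.06],[[0,0,0],[0,0,0.012],0.04],[[0,0,0],[0,0,0.006],0.035],[[0,0,0],[0,0,0],0.03]], grip_force=50)

```text
t: 4.1
tcp_pos: [0.4429, 0.027, 0.0058]
orientation: [-2.007, -2.415, 0.001]
ft_force: [-2.2, -0.5, -0.2]
grip_width: 0.353
grip_force: 0.7
```

Call:
servo_tool(deltas=[[[0,0,0],[0,0,0],0.02],[[0,0,0],[0,0,0],0.02],[[0,0,0],[0,0,0],0.02],[[0,0,0],[0,0,0],0.02],[[0,0,0],[0,0,0],0.02]])

```text
t: 4.6
tcp_pos: [0.4436, 0.0268, 0.0065]
orientation: [2.008, 2.416, 0.0]
ft_force: [0.8, 0.9, -3.5]
grip_width: 0.312
grip_force: 51.0
```

Call:
servo_tool(deltas=[[[0,0,0],[0,0,-0.002],0.02],[[0,0,0],[0,0,-0.004],0.02],[[0,0,0],[0,0,-0.008],0.02],[[0,0,0],[0,0,-0.01],0.02],[[0,0,0],[0,0,-0.01],0.02],[[0,0,0],[0,0,-0.004],0.02],[[0,0,0],[0,0,0],0.02],[[0,0,0],[0,0,0],0.02]])

```text
t: 5.4
tcp_pos: [0.4434, 0.0269, 0.0442]
orientation: [2.008, 2.416, -0.0]
ft_force: [0.6, 0.0, -3.7]
grip_width: 0.313
grip_force: 51.0
```

Run:
```python
from h import *
F,T=avg(20);s,R=state()
b,d=robot.capture('scene');cv2.imwrite('pics/s1.png',cv2.resize(b[100:260,200:460],None,fx=3,fy=3))
F0=np.array([.149,.029,.059]);T0=np.array([.0036,.0007,-.0046])
F=F-F0;T=T-T0
# r along tool x: T=r x F, F=-W z
u=R[:,0];W=-F[2];print('W',W,'offset along tool x',(T@np.cross(u,[0,0,-1]))/W,'other',(T@np.cross(R[:,1],[0,0,-1]))/W,u)
```

```text
F [-0.106 -0.071 -3.303] T [0.1286 0.0227 0.0028] sd [0.0257 0.0264 0.0289] [0.5  0.45 0.51]
t 6.4 tcp [0.4434 0.0268 0.0443] a 100.54 z [ 0. -0. -1.] w 0.316
W 3.361691041754467 offset along tool x -0.03774704176550712 other -0.0003595866037027515 [-1.82920974e-01  9.83127615e-01 -9.98954841e-05]
```

View pics/s1.png

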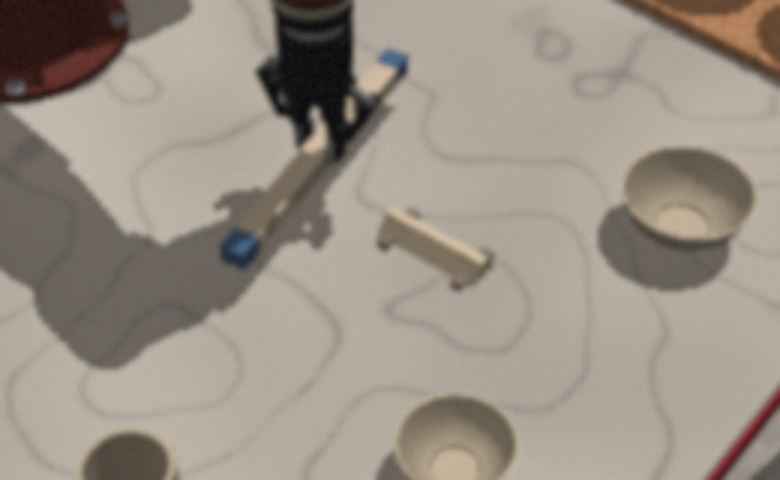

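The bar is held level, with the near blue end at (240,248) and the far one at (395,65). Its centre of mass is about 38 mm from the grip towards −tool x, so I'll set it down, regrip there and measure again.

Call:
servo_tool(deltas=[[[0,0,0],[0,0,0.01],0.02],[[0,0,0],[0,0,0.01],0.02],[[0,0,0],[0,0,0.008],0.02],[[0,0,0],[0,0,0.004],0.02],[[0,0,0],[0,0,0.002],0.02],[[0,0,0],[0,0,0.0015],0.02],[[0,0,0],[0,0,0.001],0.02],[[0,0,0],[0,0,0.0007],0.02]])

```text
t: 7.25
tcp_pos: [0.4436, 0.0268, 0.0073]
orientation: [2.008, 2.416, 0.0]
ft_force: [0.2, 0.7, -3.6]
grip_width: 0.317
grip_force: 50.9
```

Call:
servo_tool(deltas=[[[0,0,0],[0,0,0],0.02],[[0,0,0],[0,0,0],0.045],[[0,0,0],[0,0,0],0.045],[[0,0,0],[0,0,0],0.045],[[0,0,0],[-0.013,0,0],0.045],[[0,0,0],[-0.013,0,0],0.045],[[0,0,0],[-0.012,0,0],0.045],[[0,0,0],[0,0,0],0.03]])

```text
t: 8.05
tcp_pos: [0.4509, -0.0124, 0.0073]
orientation: [2.01, 2.413, -0.0]
ft_force: [-0.6, -0.1, -0.2]
grip_width: 0.374
grip_force: 0.0
```

Call:
servo_tool(deltas=[[[0,0,0],[0,0,0],0.02],[[0,0,0],[0,0,0],0.02],[[0,0,0],[0,0,0],0.02],[[0,0,0],[0,0,0],0.02],[[0,0,0],[0,0,0],0.02]])

```text
t: 8.55
tcp_pos: [0.4506, -0.0106, 0.0074]
orientation: [2.007, 2.416, -0.0]
ft_force: [0.5, -4.5, 3.7]
grip_width: 0.314
grip_force: 51.2
```

Call:
servo_tool(deltas=[[[0,0,0],[0,0,-0.002],0.02],[[0,0,0],[0,0,-0.006],0.02],[[0,0,0],[0,0,-0.012],0.02],[[0,0,0],[0,0,-0.02],0.02],[[0,0,0],[0,0,-0.02],0.02],[[0,0,0],[0,0,-0.01],0.02],[[0,0,0],[0,0,0],0.02],[[0,0,0],[0,0,0],0.02]])

```text
t: 9.35
tcp_pos: [0.4501, -0.0104, 0.0766]
orientation: [-2.008, -2.416, 0.0]
ft_force: [-1.0, -0.5, -4.6]
grip_width: 0.31
grip_force: 50.4
```

Run:
```python
from h import *
F,T=avg(30);s,R=state()
F0=np.array([.149,.029,.059]);T0=np.array([.0036,.0007,-.0046])
F=F-F0;T=T-T0
u=R[:,0];W=-F[2];off=(T@np.cross(u,[0,0,-1]))/W
print('W',W,'off tool x',off)
for n in ['top','scene']:
    b,d=robot.capture(n)
    for q in robot.trace(n,'bar')[:1]:
        P=pts(n,d,q['mask']);print(n,q['confidence'],rect(P,-1,1))
        v=(P-s['tcp_pos'])@R[:,0]; 
        for lo in np.arange(-.2,.2,.05):
            k=(v>lo)&(v<lo+.05)
            if k.sum()>5: print('  ',lo.round(2),k.sum(),np.percentile(P[k,2],60).round(4),v[k].min().round(3),v[k].max().round(3))
```

```text
F [-0.006 -0.057 -3.094] T [-0.0039 -0.0114 -0.0031] sd [0.0284 0.0239 0.0262] [0.49 0.59 0.52]
t 10.85 tcp [ 0.4503 -0.0105  0.0771] a 100.54 z [ 0. -0. -1.] w 0.319
W 3.1525525501467415 off tool x 0.0030522512130200003
top 0.67 (((435.1356506347656, 26.980682373046875), (45.266056060791016, 339.1234436035156), 10.417017936706543), 477, array([0.0884, 0.0923, 0.0956]))
   -0.15 125 0.0933 -0.13 -0.1
   -0.1 203 0.0928 -0.1 -0.05
   -0.05 54 0.0919 -0.05 -0.031
   0.15 55 0.0935 0.184 0.2
scene 0.76 (((417.5304870605469, 23.595169067382812), (87.77816772460938, 342.9280090332031), 10.407164573669434), 725, array([0.0769, 0.0942, 0.0983]))
   -0.15 152 0.0943 -0.132 -0.1
   -0.1 162 0.0951 -0.1 -0.05
   -0.05 147 0.095 -0.049 -0.0
   -0.0 21 0.0943 0.0 0.04
   0.1 106 0.0953 0.101 0.15
   0.15 122 0.0948 0.15 0.2
```

```bash
python3 -c "
from h import *
plan([.595,.038,.046],91.2,8,.02)"
```

```text
t 11.05 tcp [ 0.4504 -0.0105  0.0771] a 100.54 z [ 0. -0. -1.] w 0.31
[[[0, 0, np.float64(0.0204)], [0.0027, 0.0189, 0.0039], 0.02], [[0, 0, np.float64(0.0204)], [0.003, 0.0188, 0.0039], 0.02], [[0, 0, np.float64(0.0204)], [0.0034, 0.0188, 0.0039], 0.02], [[0, 0, np.float64(0.0204)], [0.0038, 0.0187, 0.0039], 0.02], [[0, 0, np.float64(0.0204)], [0.0042, 0.0186, 0.0039], 0.02], [[0, 0, np.float64(0.0204)], [0.0046, 0.0185, 0.0039], 0.02], [[0, 0, np.float64(0.0204)], [0.0049, 0.0184, 0.0039], 0.02], [[0, 0, np.float64(0.0204)], [0.0053, 0.0183, 0.0039], 0.02]]
```

Call:
servo_tool(deltas=[[[0,0,0.01],[0.001,0.01,0],0.02],[[0,0,0.02],[0.003,0.019,0],0.02],[[0,0,0.02],[0.003,0.019,0],0.02],[[0,0,0.02],[0.004,0.019,0.004],0.02],[[0,0,0.02],[0.004,0.019,0.004],0.02],[[0,0,0.02],[0.004,0.019,0.005],0.02],[[0,0,0.02],[0.005,0.018,0.005],0.02],[[0,0,0.02],[0.005,0.016,0.005],0.02]])

```text
t: 11.85
tcp_pos: [0.5859, 0.0353, 0.0536]
orientation: [-2.184, -2.258, 0.0]
ft_force: [-0.3, 0.3, -3.1]
grip_width: 0.312
grip_force: 50.3
```

Call:
servo_tool(deltas=[[[0,0,0.013],[0.003,0.01,0.004],0.02],[[0,0,0],[0,0,0],0.02],[[0,0,0],[0,0,0],0.02]])

```text
t: 12.15
tcp_pos: [0.5945, 0.0384, 0.0498]
orientation: [-2.197, -2.245, 0.001]
ft_force: [-0.3, 0.9, -4.5]
grip_width: 0.314
grip_force: 50.4
```

Run:
```python
from h import *
s,R=state()
b,d=robot.capture('scene');cv2.imwrite('pics/s2.png',cv2.resize(b[100:230,230:430],None,fx=4,fy=4))
F,T=avg(20)
np.save('hang.npy',np.r_[F,T]);u=R[:,0];print('Tn',T@np.cross(u,[0,0,-1]))
```

```text
t 12.15 tcp [0.5945 0.0384 0.0498] a 91.24 z [-0.001 -0.    -1.   ] w 0.314
F [ 0.118  0.125 -3.192] T [-0.0137 -0.0127 -0.003 ] sd [0.0269 0.0317 0.0249] [0.54 0.5  0.36]
Tn 0.013952659488358672
```

View pics/s2.png

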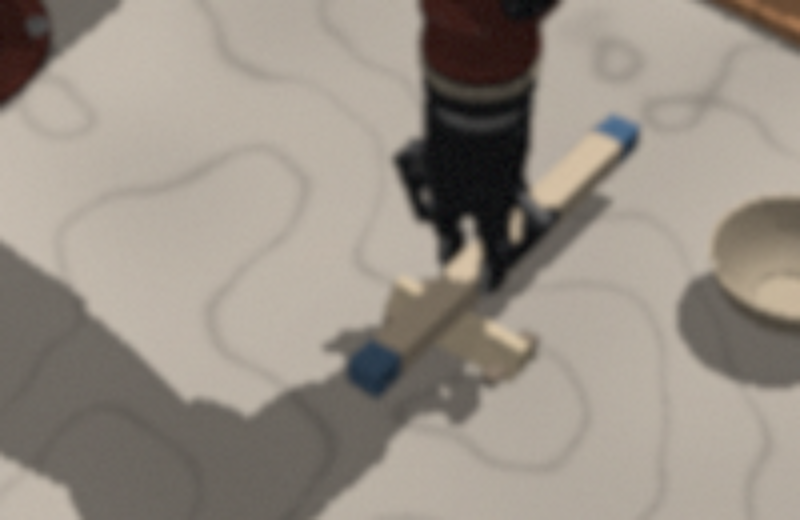

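The bar is held across the post at (440,330), level and clear of everything. Next I'll lower it to a light contact, off-centre by design, to feel where the ridge edge is.

Call:
servo_tool(deltas=[[[0,0,0],[0,0,0.006],0.02],[[0,0,0],[0,0,0.006],0.02],[[0,0,0],[0,0,0.003],0.02],[[0,0,0],[0,0,0.001],0.02],[[0,0,0],[0,0,0.001],0.02],[[0,0,0],[0,0,0.0005],0.02],[[0,0,0],[0,0,0],0.02]])

```text
t: 13.9
tcp_pos: [0.595, 0.0383, 0.0327]
orientation: [2.198, 2.244, 0.0]
ft_force: [0.6, -0.3, -2.1]
grip_width: 0.313
grip_force: 50.4
```

Call:
servo_tool(deltas=[[[0,0,0],[0,0,0.0005],0.02],[[0,0,0],[0,0,0],0.02]])

```text
t: 14.1
tcp_pos: [0.595, 0.0383, 0.0321]
orientation: [2.198, 2.245, -0.0]
ft_force: [-0.5, 0.7, -3.5]
grip_width: 0.314
grip_force: 50.4
```

Call:
servo_tool(deltas=[[[0,0,0],[0,0,0.0005],0.02],[[0,0,0],[0,0,0],0.02]])

```text
t: 14.3
tcp_pos: [0.595, 0.0383, 0.0316]
orientation: [2.198, 2.244, 0.0]
ft_force: [-0.8, 0.1, -3.9]
grip_width: 0.313
grip_force: 50.6
```

Call:
servo_tool(deltas=[[[0,0,0],[0,0,0.0005],0.02],[[0,0,0],[0,0,0],0.02]])

```text
t: 14.5
tcp_pos: [0.595, 0.0384, 0.0316]
orientation: [2.198, 2.244, 0.0]
ft_force: [-2.7, -0.1, 3.7]
grip_width: 0.312
grip_force: 51.3
```

Call:
servo_tool(deltas=[[[0,0,0],[0,0,0.0005],0.02],[[0,0,0],[0,0,0],0.02]])

```text
t: 14.7
tcp_pos: [0.5951, 0.0384, 0.0315]
orientation: [2.198, 2.244, 0.0]
ft_force: [-4.4, 0.9, 7.7]
grip_width: 0.313
grip_force: 51.9
```

Call:
servo_tool(deltas=[[[0,0,0],[0,0,0.0003],0.02],[[0,0,0],[0,0,0],0.02]])

```text
t: 14.9
tcp_pos: [0.595, 0.0384, 0.0315]
orientation: [2.198, 2.244, 0.0]
ft_force: [-5.6, 1.7, 10.3]
grip_width: 0.312
grip_force: 52.2
```

Run:
```python
from h import *
F,T=avg(12);h=np.load('hang.npy');s,R=state();u=R[:,0]
dF=F-h[:3];dT=T-h[3:]
print(dF,dT,'contact pos along tool x (no lateral corr)',dT@np.cross(u,[0,0,-1])/-dF[2])
```

```text
F [-6.124  0.833 10.358] T [ 0.1056  1.372  -0.0464] sd [0.0282 0.0212 0.026 ] [0.63 0.57 0.45]
t 15.5 tcp [0.5951 0.0384 0.0315] a 91.21 z [ 0. -0. -1.] w 0.315
[-6.24226952  0.70844073 13.55000878] [ 0.1192783   1.38475081 -0.04339136] contact pos along tool x (no lateral corr) 0.010959372444994574
```

Call:
servo_tool(deltas=[[[0,0,0],[0,0,-0.002],0.02],[[0,0,0],[0,0,-0.003],0.02],[[0,0,0],[-0.007,0,0],0.02],[[0,0,0],[-0.0067,0,0],0.02],[[0,0,0],[0,0,0],0.02],[[0,0,0],[0,0,0],0.02]])

```text
t: 16.1
tcp_pos: [0.5951, 0.0243, 0.0351]
orientation: [-2.199, -2.244, 0.0]
ft_force: [-0.0, -0.3, -3.3]
grip_width: 0.314
grip_force: 50.5
```

Run:
```python
from h import *
avg(20);s,R=state()
```

```text
F [ 0.055  0.018 -3.406] T [-0.0081 -0.0015  0.0085] sd [0.0314 0.0277 0.0247] [0.45 0.43 0.38]
t 17.1 tcp [0.5952 0.0246 0.0353] a 91.2 z [-0. -0. -1.] w 0.318
```

Call:
servo_tool(deltas=[[[0,0,0],[0,0,0.0015],0.02],[[0,0,0],[0,0,0.001],0.02],[[0,0,0],[0,0,0.0006],0.02],[[0,0,0],[0,0,0.0004],0.02],[[0,0,0],[0,0,0],0.02],[[0,0,0],[0,0,0],0.02]])

```text
t: 17.7
tcp_pos: [0.5953, 0.0246, 0.0318]
orientation: [2.198, 2.245, -0.0]
ft_force: [0.3, 1.5, -2.0]
grip_width: 0.313
grip_force: 50.6
```

Call:
servo_tool(deltas=[[[0,0,0],[0,0,0.0003],0.02],[[0,0,0],[0,0,0],0.02]])

```text
t: 17.9
tcp_pos: [0.5953, 0.0246, 0.0316]
orientation: [2.198, 2.245, -0.0]
ft_force: [-0.5, -0.9, -0.9]
grip_width: 0.316
grip_force: 50.7
```

Run:
```python
from h import *
avg(6);state()
```

```text
F [-0.514  0.047 -1.311] T [-0.0073  0.1645  0.0098] sd [0.034  0.0265 0.0341] [0.43 0.51 0.47]
t 18.2 tcp [0.5953 0.0246 0.0316] a 91.2 z [ 0. -0. -1.] w 0.311
```

Call:
servo_tool(deltas=[[[0,0,0],[0,0,0.0002],0.02],[[0,0,0],[0,0,0],0.02],[[0,0,0],[0,0,0],0.031],[[0,0,0],[0,0,0],0.031],[[0,0,0],[0,0,0],0.031],[[0,0,0],[0,0,0],0.02],[[0,0,0],[0,0,0],0.02],[[0,0,0],[0,0,0],0.02]], grip_force=25)

```text
t: 19.0
tcp_pos: [0.5954, 0.0246, 0.0314]
orientation: [2.198, 2.244, 0.0]
ft_force: [-0.0, 0.3, 1.6]
grip_width: 0.321
grip_force: 25.1
```

```bash
cat >> h.py <<'E'
def tilt():
    s,R=state()
    for n in ['scene','top']:
        b,d=robot.capture(n);q=robot.trace(n,'bar')
        if not q: continue
        P=pts(n,d,q[0]['mask']);P=P[abs(P[:,0]-s['tcp_pos'][0])<.05]
        P=P[P[:,2]>.008] 
        e=[]
        for k in (P[:,1]<P[:,1].min()+.06,P[:,1]>P[:,1].max()-.06): e.append((P[k,1].mean().round(3),np.percentile(P[k,2],70).round(4)))
        print(n,round(q[0]['confidence'],2),'ends y,z',e,'range',P[:,1].min().round(3),P[:,1].max().round(3),rect(P,-1,1)[0][2])
    return b
E
python3 - <<'E'
from h import *
tilt();avg(8)
b,d=robot.capture('scene');cv2.imwrite('pics/s3.png',cv2.resize(b[100:230,230:430],None,fx=4,fy=4))
E
```

```text
t 19.0 tcp [0.5954 0.0246 0.0314] a 91.2 z [ 0. -0. -1.] w 0.321
scene 0.78 ends y,z [(np.float64(-0.081), np.float64(0.0501)), (np.float64(0.203), np.float64(0.0509))] range -0.108 0.233 1.0120099782943726
top 0.6 ends y,z [(np.float64(-0.075), np.float64(0.048)), (np.float64(0.226), np.float64(0.0483))] range -0.104 0.23 1.9568206071853638
F [ 0.431 -0.208  2.463] T [-0.068  -0.0464  0.0028] sd [0.0184 0.0424 0.0248] [0.47 0.43 0.53]
```

View pics/s3.png

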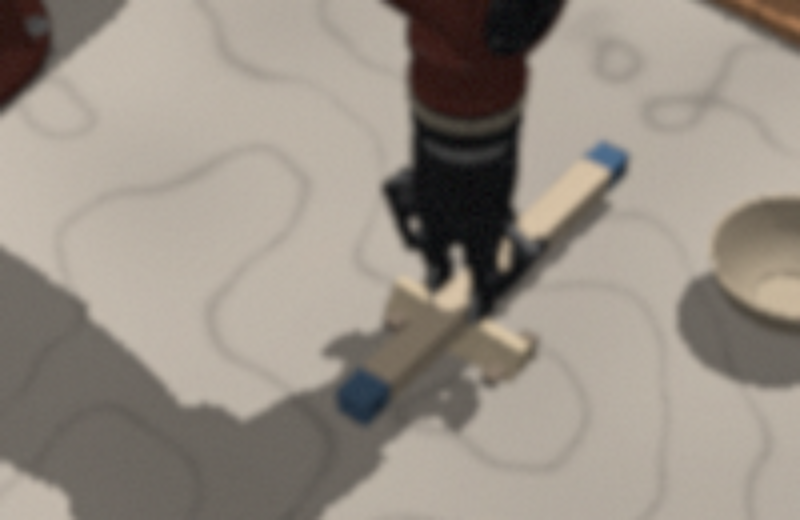

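The bar is still level on the ridge after the short trial release; its blue ends at (362,395) and (605,160) are both clear of the table. I'll try a longer release.

Call:
servo_tool(deltas=[[[0,0,0],[0,0,-0.0003],0.02],[[0,0,0],[0,0,0],0.035],[[0,0,0],[0,0,0],0.035],[[0,0,0],[0,0,0],0.035],[[0,0,0],[0,0,0],0.035],[[0,0,0],[0,0,0],0.035]])

```text
t: 20.25
tcp_pos: [0.5952, 0.0247, 0.0315]
orientation: [-2.198, -2.245, 0.0]
ft_force: [-0.5, -0.1, 0.7]
grip_width: 0.409
grip_force: 0.0
```

Call:
servo_tool(deltas=[[[0,0,0],[0,0,0],0.02],[[0,0,0],[0,0,0],0.02],[[0,0,0],[0,0,0],0.02]])

```text
t: 20.55
tcp_pos: [0.5953, 0.0246, 0.0317]
orientation: [2.198, 2.244, -0.0]
ft_force: [0.4, -0.8, 0.9]
grip_width: 0.32
grip_force: 26.2
```

Run:
```python
from h import *
tilt();avg(8)
```

```text
t 20.55 tcp [0.5953 0.0246 0.0317] a 91.2 z [ 0. -0. -1.] w 0.32
scene 0.81 ends y,z [(np.float64(-0.08), np.float64(0.0501)), (np.float64(0.203), np.float64(0.0505))] range -0.107 0.234 1.3217532634735107
top 0.62 ends y,z [(np.float64(-0.075), np.float64(0.048)), (np.float64(0.227), np.float64(0.048))] range -0.104 0.234 1.3682447671890259
F [-0.293 -0.898  1.583] T [-0.0698  0.0412 -0.0047] sd [0.0162 0.0359 0.0213] [0.43 0.3  0.47]
```

It stayed level through 0.4 s fully free. Now for the final release, then a check, then the retreat.

Call:
servo_tool(deltas=[[[0,0,0],[0,0,0],0.033],[[0,0,0],[0,0,0],0.04],[[0,0,0],[0,0,0],0.05],[[0,0,0],[0,0,0],0.06],[[0,0,0],[0,0,0],0.06],[[0,0,0],[0,0,0],0.06]])

```text
t: 21.75
tcp_pos: [0.5952, 0.0247, 0.0315]
orientation: [2.198, 2.245, -0.0]
ft_force: [-0.3, -0.9, -0.3]
grip_width: 0.703
grip_force: 0.0
```

Run:
```python
from h import *
tilt()
```

```text
t 21.75 tcp [0.5952 0.0247 0.0315] a 91.2 z [-0. -0. -1.] w 0.703
scene 0.98 ends y,z [(np.float64(-0.081), np.float64(0.0495)), (np.float64(0.205), np.float64(0.0509))] range -0.107 0.234 1.5878551006317139
top 0.58 ends y,z [(np.float64(-0.074), np.float64(0.0479)), (np.float64(0.227), np.float64(0.0492))] range -0.104 0.234 1.4309800863265991
```

Run:
```python
from h import *
tilt();tilt()
```

```text
t 21.95 tcp [0.5952 0.0247 0.0316] a 91.2 z [ 0. -0. -1.] w 0.702
scene 0.83 ends y,z [(np.float64(-0.082), np.float64(0.05)), (np.float64(0.202), np.float64(0.0506))] range -0.109 0.235 1.3823572397232056
t 22.15 tcp [0.5952 0.0246 0.0316] a 91.2 z [ 0. -0. -1.] w 0.701
scene 0.97 ends y,z [(np.float64(-0.081), np.float64(0.0495)), (np.float64(0.203), np.float64(0.0504))] range -0.108 0.234 6.482978820800781
top 0.98 ends y,z [(np.float64(-0.075), np.float64(0.0481)), (np.float64(0.227), np.float64(0.049))] range -0.104 0.233 1.3953983783721924
```

It is steady and level, so I'll retreat straight up.

Call:
servo_tool(deltas=[[[0,0,0],[0,0,-0.003],0.06],[[0,0,0],[0,0,-0.008],0.06],[[0,0,0],[0,0,-0.012],0.06],[[0,0,0],[0,0,-0.02],0.06],[[0,0,0],[0,0,-0.025],0.06],[[0,0,0],[0,0,-0.03],0.06],[[0,0,0],[0,0,-0.02],0.06],[[0,0,0],[0,0,0],0.06]])

```text
t: 23.15
tcp_pos: [0.5974, 0.0243, 0.1545]
orientation: [2.194, 2.241, 0.006]
ft_force: [0.7, 0.5, 0.5]
grip_width: 0.702
grip_force: 0.0
```

Run:
```python
from h import *
tilt();tilt();
b,d=robot.capture('scene');cv2.imwrite('pics/s4.png',cv2.resize(b[100:230,230:430],None,fx=4,fy=4))
q=robot.trace('top','post')
```

```text
t 23.15 tcp [0.5974 0.0243 0.1545] a 91.21 z [ 0.007 -0.001 -1.   ] w 0.702
scene 0.83 ends y,z [(np.float64(-0.081), np.float64(0.0498)), (np.float64(0.203), np.float64(0.0509))] range -0.109 0.234 1.273305892944336
top 0.73 ends y,z [(np.float64(-0.075), np.float64(0.0478)), (np.float64(0.02), np.float64(0.0475))] range -0.104 0.066 1.2935751676559448
t 23.35 tcp [0.5947 0.0248 0.1488] a 91.2 z [-0.001  0.    -1.   ] w 0.702
scene 0.71 ends y,z [(np.float64(-0.08), np.float64(0.05)), (np.float64(0.202), np.float64(0.0509))] range -0.108 0.232 1.2112492322921753
top 0.9 ends y,z [(np.float64(-0.075), np.float64(0.0481)), (np.float64(0.018), np.float64(0.0478))] range -0.104 0.065 1.1312462091445923
```

View pics/s4.png

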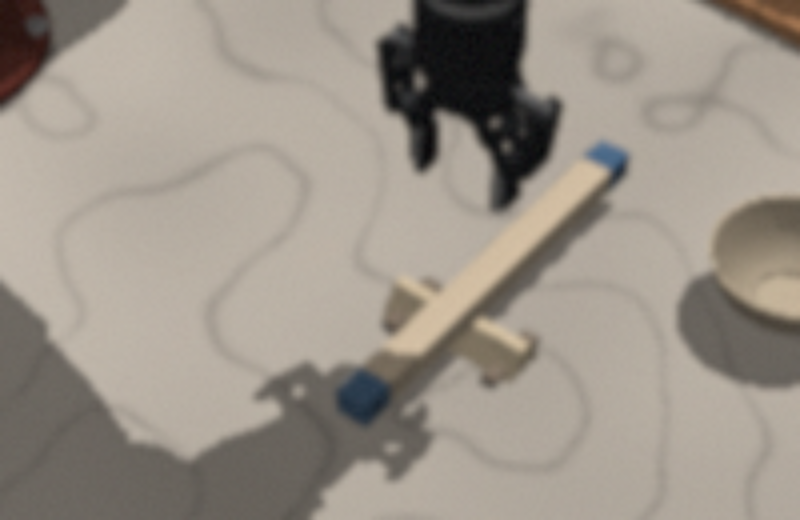

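The bar balances free and level across the ridge at (450,320). The blue ends are at (362,395) and (605,160), the same pixels as while held, and the gripper is well clear. I'll wait briefly and then hand in.

Run:
```python
from h import *
for _ in range(40): robot.capture('scene')
tilt();print(robot.finish_job())
```

```text
Traceback (most recent call last):
ValueError: 200 camera calls are used up
```

Call:
servo_tool(deltas=[[[0,0,0],[0,0,0],0.06],[[0,0,0],[0,0,0],0.06],[[0,0,0],[0,0,0],0.06],[[0,0,0],[0,0,0],0.06],[[0,0,0],[0,0,0],0.06],[[0,0,0],[0,0,0],0.06]])

```text
t: 25.95
tcp_pos: [0.5952, 0.0247, 0.1496]
orientation: [2.198, 2.245, -0.0]
ft_force: [0.6, -0.1, -0.2]
grip_width: 0.704
grip_force: 0.0
```

```bash
python3 -c "
from station import robot
print(robot.finish_job())"
```

```text
the job is handed in; nothing more can be done
None
```

The job is handed in: the crossbar was level and steady on the ridge alone, both ends free, in the last measured pictures about 2.5 s before hand-in, after which the 200 camera calls ran out; bowls and beaker untouched, and the peak press on the ridge was about 14 N during an edge-finding test.

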